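# Clamp the carving blank with the cam

### The arm

A 6-joint arm with a two-finger parallel gripper is mounted at the origin on the work surface. World frame = base frame: x ahead of the robot, y to its left, z up, the work surface at z = 0. Lengths are in m, angles in rad, forces in N, time in s.
With the tool pointing down it reaches from about 0.375 to 0.75 m from the base axis. Payload 9 kg.
Tool frame: the origin (TCP) lies midway between the tips of the shut fingers; the grasp point (between the pads) lies 19 mm behind it (grip_point_offset is the z of the grasp point in the tool frame, in m); z points along the fingers, y is the line along which they close (so a half turn about z gives the same grasp; the last joint's range is limited). The gripper opens to 85 mm and grips with 20 to 120 N. Pads are 22 mm wide; open, the fingers measure 114 mm over their backs; the gripper's body (76 mm by 85 mm) begins 54 mm behind the grasp point. The pads swing forward as they close: fully open they stand 13 mm farther back than shut.
Start: joints at [1.076, 0.104, 0.097, 1.564, 0, 1.353], TCP at [0.164, 0.577, 0.231] pointing down, gripper open.
Joint ranges: [-2.99, 2.99], [-0.84, 1.86], [-1.1, 1.16], [-1.84, 2.11], [-1.51, 1.56], [-3.14, 3.14]. Speed limits (rad/s): [2.22, 2.22, 2.57, 3.14, 3.14, 3.14].

### API

Orientations are given as [roll, pitch, yaw] about the fixed x, y, z axes, in that order (R = Rz(yaw) Ry(pitch) Rx(roll)).
In Python, from rig import * gives the robot as it stands.
- The arm moves only by the tool step_arm, never from a script. Its arguments are lists of equal length, an entry for each row: "dp": the shift along the tool's x, y, z in mm, a list of three; "yaw": the turn about the tool's z in degrees. A call has 1 to 10 rows; each row shifts and turns the commanded pose from where the row before left it, along the tool's axes as they then stand; what a row does not reach is not made up. A row lasts 1/8 s, in which the tool goes at most 62.5 mm and 10.7 degrees, less where a joint would pass 70% of its speed; a pose out of reach is approached as far as the arm can. A call with a gripper value outside its range is refused whole. "fingers" is the opening, from 0 (shut) to 1 (fully open), set as the call begins (left out, the last holds). The fingers move at their own pace and stop on an object; "squeeze" is the grip in N (left out, the last holds). Time passes only in rows, so rows that do not move let the fingers close. It gives the time, the measured TCP pose, the force, the opening and the grip force at its end, in the units of the state.
- observe(): the state, without advancing time (a new reading comes with each control period).
- get_image(name): name is "scene" or "top" or "wrist"; returns the picture (480x640x3 uint8, red, green, blue); there is no depth.
- camera_params(name): a dict with "mtx" (3x3 intrinsics, pixels), "k1" (the pictures are not rectified: a ray, as slopes to the right and down, at radius r is drawn at 1 + k1 r^2 times it, then the intrinsics apply), "world_from_camera" (4x4, takes a point from camera to world coordinates); the wrist camera has in their place "tool_from_camera" (4x4, takes a point from camera to tool coordinates, whose origin is the TCP and whose axes are the flange's). Camera axes: x right, y up, looking along -z (the intrinsics and any distortion apply to the point x, -y, -z); pixel columns grow to the right and rows downward; lengths in m; the calibration is good to about 2 mm. A picture is of the moment at which its call begins: read the wrist's pose just before it. camera_params takes no time and is no camera call.
- hand_in(): hands the job in; it is judged then, once.
Trained networks look in the newest picture that a camera, given by its name, has taken for a name from the list of things; names that differ only in an ending like _2 or _b are one class to them, and where a whole thing is asked for, a point or a joint stands for the part that bears it (a point fixed in the world has none). Each returns a list of dicts, best first, with "confidence" (0 to 1); they miss things now and then, are a little off and sometimes report something else, mostly with a low value. They report only what shows in the picture. A call takes as long as a camera call. They do not tell look-alikes from the thing itself.
- find_in(camera, name): "at" ([column, row] in pixels, amid what is visible of it).
- masks_of(camera, name): "mask" (480x640 bool, what is visible of it) and "at" ([column, row] in pixels, amid what is visible of it).
The state is a dict: "clock": time; "q": joint angles; "joint_vel": joint speeds; "joint_efforts": joint torques, N m; "tool_pos": TCP position; "orientation": TCP orientation; "ft_force": force on the tool from outside, world axes, zero at the start; "moment": the same for the moment, N m; "opening": opening from 0.0 (shut) to 1.0 (fully open); "grip_force": force on a finger pad.
Only numpy, scipy, OpenCV 4.12 (cv2) and the standard library are available. Lean on these libraries where they do the work, as an engineer would, in place of code of your own. Each camera call takes 0.05 s, during which the arm holds its last target. There are 200 camera calls.

### The job

Two identical cam clamps stand on the bench: one has a bone-coloured carving blank standing in its jaws, the other is empty. On the loaded clamp, turn the brass cam by its black grip, counterclockwise seen from above, until its red-marked high point presses squarely on the follower's roller, so that the blank is held tight. Let go, and leave the empty clamp's cam alone.

Things in the scene. Friction and masses are not known exactly. Their poses are not given: they have to be found in the camera images.
- cam (a joint): Angle (rad) of the loaded clamp's brass cam, vertical axis, growing counterclockwise seen from above. At 1.571 its nose (high point) points straight at the follower's roller; starts at 0.1 to 0.65. The nose meets the roller near 0.8 and pushes it 10 mm by 1.571 against at most 15 N; past 1.571 the follower springs back. Stops at -0.1 and 2.6. Friction (0.2 N m) holds it where it is left.
- cam_grip (a point): Point on that cam's axis at the height to grip, 60 mm above the bench; turns with the cam: x towards its nose, z up. The grip is an upright black bar on the cam, 44 mm long along x, 14 mm thick along y, 35 to 80 mm above the bench, its nose end red; pinch it across its thickness from above. The cam under it reaches 34 mm from the axis at the nose, 22 mm elsewhere, top at 35 mm.
- fixture: The loaded clamp's grey plate, bolted down, 240 x 100 x 12 mm. Origin on the bench under the cam axis; x runs along the clamp, away from the robot: cam, steel roller, orange follower, spring, pad, blank, dark fixed jaw. The plate reaches 55 mm behind the cam axis and 185 mm ahead. Follower, rails and pad are at most 36 mm high; the jaw, 46 mm high, begins 141 mm from the axis.
- pad: The loaded clamp's steel pad with a black rubber face, 46 mm wide, 22 mm high, on a spring carried by the follower. Origin at the centre of its face, at rest 100 mm from the cam axis and 25 mm above the bench; x points to the blank. At the cam's high point it presses the blank against the fixed jaw with about 5 to 9 N.
- blank: The loose bone-coloured carving blank in the loaded clamp, a block 36 x 50 x 36 mm with a domed top, 54 mm high in all, about 0.14 kg, standing on the plate with 5 mm of play between pad and jaw, some 120 mm from the cam axis. Origin at the centre of its underside, z up. It need not be touched.
- spare_nose (a point): Tip of the cam nose of the empty clamp, an identical clamp on its own plate: on the cam's top edge, 35 mm above the bench, 34 mm from that cam's axis along x (z up). Leave that cam as it is.
Mind the look-alikes: they are no part of the job. What is meant by the blank is not blue or orange, and is the smaller of those in its own colour.

How it is judged:
At the end, for the whole second after the job is handed in: The loaded clamp's cam rests with its high point within 0.26 rad (15 degrees) of the follower's roller (joint 1.311 to 1.831), the pad presses the blank with more than 2.5 N, and the blank stands upright (tilt under 0.15 rad), at rest, within 15 mm of where it stood at the start (value of joint cam between 1.311 and 1.831 rad and contact force between pad and blank above 2.5 N and angle between blank's own z axis and vertical below 0.15 rad and distance of blank from where it was at the start of the episode below 0.015 m and linear speed of blank below 0.01 m/s); the robot touches nothing.
It fails at once if the empty clamp's cam is turned (its nose moves more than 8 mm) (distance of spare_nose from where it was at the start of the episode above 0.008 m).
It fails at once if the blank is tipped over or knocked out of the clamp (angle between blank's own z axis and vertical above 0.5 rad or distance of blank from where it was at the start of the episode above 0.03 m).
It also fails if it takes over 32 s, if anything falls off the work surface, if the arm or the gripper's body presses on something with over 40 N, if the wrist force passes 120 N, or if a joint passes its speed limit or range.

## Working session

There is one attempt and no reset: what is moved stays moved. The work goes in short steps, Python scripts to look and compute and a tool call to move; the robot and the scene stay as the last step left them, time stands still between calls to the robot, and variables do not carry over. Pictures are saved under pics/ and viewed, at most 10 in all, crops included, and the job is handed in when it is done.

Besides the shell and the picture viewer there is one more tool, called after "Request:" as name(argument=value, ...) on one line, values as JSON. step_arm: Moves the arm, as the interface text tells. Its arguments: {"type":"object","properties":{"dp":{"type":"array","items":{"type":"array","items":{"type":"number"}}},"yaw":{"type":"array","items":{"type":"number"}},"fingers":{"type":"number"},"squeeze":{"type":"number"}},"required":["dp","yaw"]}

```bash
mkdir -p pics; cat > h.py <<'E'
from rig import *
import numpy as np, cv2
from scipy.spatial.transform import Rotation as R
def cam(name,s=None):
    p=camera_params(name)
    if 'world_from_camera' in p: T=np.array(p['world_from_camera'])
    else:
        s=s or observe(); W=np.eye(4); W[:3,:3]=R.from_euler('xyz',s['orientation']).as_matrix(); W[:3,3]=s['tool_pos']
        T=W@np.array(p['tool_from_camera'])
    return p,T
def ray(name,px,z,s=None):
    p,T=cam(name,s); K=np.array(p['mtx'])
    u=cv2.undistortPoints(np.array([[px]],float),K,np.array([p['k1'],0,0,0.]))[0,0] 
    d=T[:3,:3]@np.array([u[0],-u[1],-1]); o=T[:3,3]
    return o+d*(z-o[2])/d[2]
def proj(name,X,s=None):
    p,T=cam(name,s); c=np.linalg.inv(T)@np.append(X,1); a=c[0]/-c[2]; b=-c[1]/-c[2]; f=1+p['k1']*(a*a+b*b)
    K=np.array(p['mtx']); return (K@[a*f,b*f,1])[:2]
def save(img,n): cv2.imwrite('pics/'+n,cv2.cvtColor(img,cv2.COLOR_RGB2BGR))
E
python3 - <<'E'
from h import *
for c in ['top','scene']:
    save(get_image(c),c+'0.png')
    for n in ['blank','cam_grip','pad','fixture','cam']:
        for d in find_in(c,n): print(c,n,np.round(d['at']),round(d['confidence'],2),np.round(ray(c,d['at'],{'blank':.05,'cam_grip':.06,'cam':.05}.get(n,.02)),3))
print(observe())
E
```

```text
top blank [462. 246.] 0.94 [ 0.587 -0.392  0.05 ]
top blank [373. 212.] 0.84 [ 0.658 -0.196  0.05 ]
top blank [302. 209.] 0.78 [ 0.661 -0.042  0.05 ]
top blank [447. 198.] 0.77 [ 0.693 -0.361  0.05 ]
top cam_grip [388. 262.] 0.71 [ 0.549 -0.23   0.06 ]
top fixture [380. 247.] 0.88 [ 0.585 -0.216  0.02 ]
top cam [391. 262.] 0.85 [ 0.549 -0.237  0.05 ]
scene blank [261. 262.] 0.85 [ 0.659 -0.192  0.05 ]
scene blank [178. 228.] 0.8 [ 0.602 -0.383  0.05 ]
scene blank [337. 279.] 0.61 [ 0.676 -0.033  0.05 ]
scene cam_grip [249. 216.] 0.85 [ 0.559 -0.238  0.06 ]
scene fixture [263. 250.] 0.85 [ 0.615 -0.2    0.02 ]
{'clock': 0.6, 'q': array([ 1.07629898e+00,  1.04110078e-01,  9.73227026e-02,  1.56387715e+00,
       -5.98667630e-06,  1.35312783e+00]), 'joint_vel': array([-0.0002749 , -0.00198302,  0.00122115, -0.00015271,  0.00111569,
       -0.00038745]), 'joint_efforts': array([-1.43045931e-03, -5.56488347e+01,  5.03559136e+01,  7.28995674e-04,
       -5.39699395e-04,  3.39317971e-06]), 'tool_pos': array([0.16398186, 0.57720695, 0.23133729]), 'orientation': array([3.14146526e+00, 3.43079733e-05, 2.86476380e+00]), 'ft_force': array([-0.56969742, -0.2494381 , -0.56313358]), 'moment': array([-0.05814887,  0.10021865,  0.03194246]), 'grip_force': 0.0, 'opening': 0.9992517636393081}
```

View pics/top0.png

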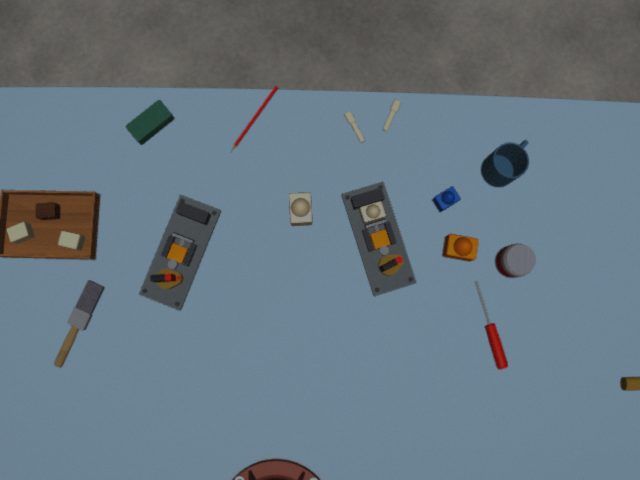

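```bash
python3 - <<'E'
from h import *
im=get_image('top')
for d in masks_of('top','fixture'):
    m=d['mask'].astype(np.uint8); 
    c=np.vstack(cv2.findContours(m,0,1)[0])[:,0]
    P=np.array([ray('top',p,.012)[:2] for p in c]).astype(np.float32)*1000
    r=cv2.minAreaRect(P); print('rect',d['confidence'],r, cv2.boxPoints(r).round(0).tolist())
big=cv2.resize(im[165:310,320:480],None,fx=5,fy=4.1379,interpolation=cv2.INTER_CUBIC); big=cv2.resize(im[170:310,310:490],None,fx=4,fy=4,interpolation=cv2.INTER_CUBIC)
save(big,'crop.png')
w=im[240:285,365:415].astype(int)
red=(w[...,0]>130)&(w[...,1]<60)&(w[...,2]<60); blk=(w.max(2)<50)
for n,k in(('red',red),('blk',blk)):
    v,u=np.nonzero(k); 
    if len(u): print(n,len(u),u.mean()+365,v.mean()+240,ray('top',(u.mean()+365,v.mean()+240),.08))
E
```

```text
rect 0.95 ((607.2848510742188, -213.76101684570312), (240.7550506591797, 102.26399230957031), 18.794435501098633) [[477.0, -204.0], [510.0, -301.0], [738.0, -223.0], [705.0, -127.0]]
red 39 398.9230769230769 259.12820512820514 [ 0.55371661 -0.24926284  0.08      ]
blk 126 384.4920634920635 261.07936507936506 [ 0.54902116 -0.21888896  0.08      ]
```

View pics/crop.png

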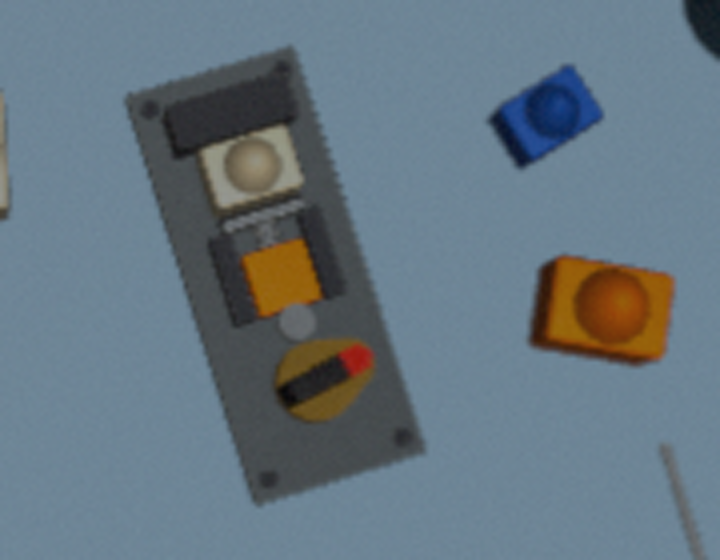

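The bone-coloured objects are the blank in the right clamp at (373,212) and a larger loose block at (302,209). The orange (462,246) and blue (447,198) blocks are decoys. The smaller bone one stands in the jaws of the right clamp, with its cam at (391,264). That makes it the loaded clamp, and the crop confirms it. The clamp at (180,250) is empty. The cam axis is at about (0.546,-0.235). The fixture yaw is about 18.8° and the nose yaw about -64°.

Request:
step_arm(dp=[[-41, -22, 0], [-41, -22, 0], [-41, -22, 0], [-41, -22, 0], [-41, -22, 0], [-41, -22, 0], [-41, -22, 0], [-41, -22, 0], [-41, -22, 0], [-41, -22, 0]], yaw=[0, 0, 0, 0, 0, 0, 0, 0, 0, 0], fingers=0.6)

```text
clock: 1.95
tool_pos: [0.4993, 0.2523, 0.2315]
orientation: [3.141, 0.0, 2.865]
ft_force: [0.7, 0.7, -0.4]
opening: 0.604
grip_force: 0.0
```

Request:
step_arm(dp=[[-18, -45, 0], [-18, -45, 0], [-18, -45, 0], [-18, -45, 0], [-18, -45, 0], [-18, -45, 0], [-18, -45, 0], [-18, -45, 0], [-18, -45, 0], [-18, -45, 0]], yaw=[0, 0, 0, 0, 0, 0, 0, 0, 0, 0])

```text
clock: 3.2
tool_pos: [0.5484, -0.2302, 0.2314]
orientation: [3.142, 0.0, 2.865]
ft_force: [0.4, -0.6, -0.5]
opening: 0.601
grip_force: 0.0
```

Request:
step_arm(dp=[[0, 0, 10], [0, 0, 10], [0, 0, 10], [0, 0, 10], [0, 0, 10], [0, 0, 0]], yaw=[9.6, 9.6, 9.6, 9.6, 9.6, 0])

```text
clock: 3.95
tool_pos: [0.548, -0.2283, 0.1805]
orientation: [-3.141, -0.001, 2.028]
ft_force: [-0.1, -0.0, 0.5]
opening: 0.6
grip_force: 0.0
```

```bash
python3 - <<'E'
from h import *
s=observe(); im=get_image('wrist'); save(im,'w1.png')
for n in ['cam_grip','cam','fixture']:
    for d in find_in('wrist',n): print(n,np.round(d['at']),round(d['confidence'],2),np.round(ray('wrist',d['at'],.08 if n=='cam_grip' else .035,s),4))
a=im.astype(int); red=(a[...,0]>110)&(a[...,1]<60)&(a[...,2]<60)
l,_,st,ce=cv2.connectedComponentsWithStats(red.astype(np.uint8))[0:4]
for i in range(1,l):
    if st[i,4]>60: print('red',st[i],ce[i],ray('wrist',ce[i],.08,s).round(4))
print('axis px',proj('wrist',[.5457,-.2347,.08],s), s['tool_pos'])
E
```

```text
cam_grip [314. 233.] 0.94 [ 0.5421 -0.2239  0.08  ]
cam_grip [372. 225.] 0.34 [ 0.5763 -0.2003  0.08  ]
cam [318. 236.] 0.81 [ 0.5518 -0.2378  0.035 ]
fixture [368. 224.] 0.67 [ 0.5848 -0.2098  0.035 ]
red [305 260  20  15 274] [314.96350365 267.06569343] [ 0.5542 -0.2475  0.08  ]
red [  15  339   94   31 1493] [ 60.62692565 354.30207636] [ 0.3989 -0.4123  0.08  ]
red [261 378  40  36 284] [282.25       389.27464789] [ 0.5782 -0.3598  0.08  ]
axis px [312.17730736 247.62646982] [ 0.54799437 -0.22826073  0.18051899]
```

View pics/w1.png

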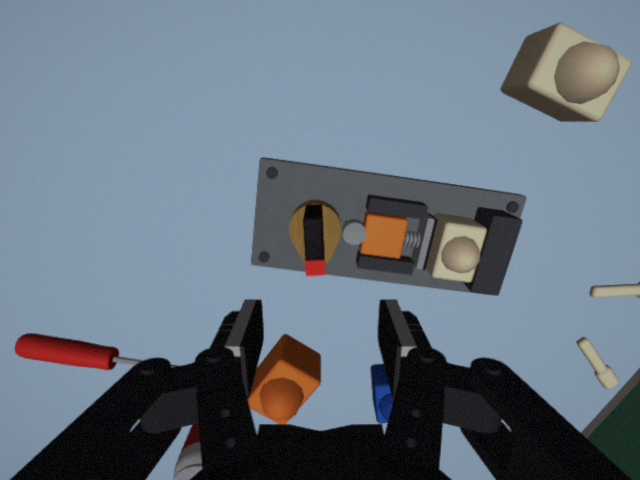

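The wrist view shows the bar upright in the picture, from (314,207) to (315,270), with the red end at the bottom. It is already roughly aligned with the tool's x axis. I'll fit the bar model to it.

```bash
python3 - <<'E'
from h import *
from scipy.optimize import minimize
from scipy.spatial import ConvexHull
im=cv2.imread('pics/w1.png')[...,::-1].astype(int); s=observe()
w=np.zeros((480,640),bool); w[195:285,285:340]=1
dark=(im.max(2)<40); red=(im[...,0]>110)&(im[...,1]<60)
M=((dark|red)&w).astype(np.uint8); print(M.sum())
def sil(v):
    x,y,t=v; c,q=np.cos(t),np.sin(t)
    P=np.array([proj('wrist',[x+c*a-q*b,y+q*a+c*b,z],s) for a in(-.022,.022) for b in(-.007,.007) for z in(.035,.08)])
    H=P[ConvexHull(P).vertices]; A=np.zeros((480,640),np.uint8)
    cv2.fillConvexPoly(A,np.round(H*16).astype(np.int32),1,shift=4); return A
f=lambda v:-(sil(v)&M).sum()/(sil(v)|M).sum()
r=minimize(f,[.545,-.232,-1.117],method='Nelder-Mead',options=dict(initial_simplex=[[.545,-.232,-1.117],[.549,-.232,-1.117],[.545,-.227,-1.117],[.545,-.232,-1.0]]))
print(r.x,np.degrees(r.x[2]),r.fun)
Rm=R.from_euler('xyz',s['orientation']).as_matrix()
print('tool shift mm',(Rm.T@(np.r_[r.x[:2],.042]-s['tool_pos'])*1000).round(1),'tool yaw',np.degrees(s['orientation'][2])-180)
print('axis by plate',(Rm.T@(np.array([.5457,-.2347,.042])-s['tool_pos'])*1000).round(1))
E
```

```text
1249
[ 0.561      -0.21366667 -1.117     ] -63.999385716112954 0.0
tool shift mm [  8.1  17.7 139.9] tool yaw -63.705429451858606
axis by plate [ -4.   -5.4 139.9]<stdin>:13: RuntimeWarning: overflow encountered in scalar negative
```

```bash
python3 - <<'E'
from h import *
from scipy.optimize import minimize
from scipy.spatial import ConvexHull
im=cv2.imread('pics/w1.png')[...,::-1].astype(int); s=observe()
w=np.zeros((480,640),bool); w[195:285,285:340]=1
M=(((im.max(2)<40)|((im[...,0]>110)&(im[...,1]<60)))&w).astype(np.uint8)
def sil(v):
    x,y,t=v; c,q=np.cos(t),np.sin(t)
    P=np.array([proj('wrist',[x+c*a-q*b,y+q*a+c*b,z],s) for a in(-.022,.022) for b in(-.007,.007) for z in(.035,.08)])
    H=P[ConvexHull(P).vertices]; A=np.zeros((480,640),np.uint8)
    cv2.fillConvexPoly(A,np.round(H*16).astype(np.int32),1,shift=4); return A
f=lambda v:-float((sil(v)&M).sum())/float((sil(v)|M).sum())
r=minimize(f,[.545,-.232,-1.117],method='Nelder-Mead',options=dict(initial_simplex=[[.545,-.232,-1.117],[.549,-.232,-1.117],[.545,-.227,-1.117],[.545,-.232,-1.0]]))
print(r.x,np.degrees(r.x[2]),r.fun)
Rm=R.from_euler('xyz',s['orientation']).as_matrix()
print('tool shift mm',(Rm.T@(np.r_[r.x[:2],.042]-s['tool_pos'])*1000).round(1))
E
```

```text
[ 0.54800234 -0.23483182 -1.08840598] -62.36106920797094 -0.8691718858733473
tool shift mm [ -5.1  -3.4 139.9]
```

Request:
step_arm(dp=[[-5, -4, 10], [0, 0, 32], [0, 0, 32], [0, 0, 32], [0, 0, 20], [0, 0, 11], [0, 0, 0]], yaw=[0, 0, 0, 0, 0, 0, 0])

```text
clock: 5.03
tool_pos: [0.5469, -0.2348, 0.0441]
orientation: [-3.141, -0.0, 2.027]
ft_force: [0.3, -0.3, 0.4]
opening: 0.598
grip_force: 0.0
```

Request:
step_arm(dp=[[0, 0, 0], [0, 0, 0], [0, 0, 0], [0, 0, 0], [0, 0, 0], [0, 0, 0]], yaw=[0, 0, 0, 0, 0, 0], fingers=0.1, squeeze=40)

```text
clock: 5.78
tool_pos: [0.5466, -0.2357, 0.0456]
orientation: [-3.14, 0.001, 2.027]
ft_force: [-8.3, -1.6, 6.2]
opening: 0.159
grip_force: 39.2
```

Request:
step_arm(dp=[[0, -1, 0], [0, 0, 0], [0, 0, 0], [0, 0, 0], [0, 0, 0]], yaw=[0, -5, -7, -7, -7])

```text
clock: 6.4
tool_pos: [0.5474, -0.2352, 0.0456]
orientation: [3.14, 0.002, 2.485]
ft_force: [3.2, 3.3, 3.5]
opening: 0.16
grip_force: 39.1
```

Request:
step_arm(dp=[[0, 0, 0], [0, 0, 0], [0, 0, 0], [0, 0, 0], [0, 0, 0]], yaw=[-7, -7, -7, -7, 0], squeeze=60)

```text
clock: 7.02
tool_pos: [0.5478, -0.234, 0.0456]
orientation: [3.139, 0.003, 2.973]
ft_force: [4.2, 8.7, 4.1]
opening: 0.154
grip_force: 61.2
```

Request:
step_arm(dp=[[0, 0, 0], [0, 0, 0], [0, 0, 0], [0, 0, 0], [0, 0, 0], [0, 0, 0]], yaw=[-6, -6, -6, -6, -4, 0])

```text
clock: 7.78
tool_pos: [0.5476, -0.2328, 0.0456]
orientation: [3.139, 0.004, -2.822]
ft_force: [3.2, 14.0, 9.1]
opening: 0.152
grip_force: 62.0
```

Request:
step_arm(dp=[[0, 1.5, 0], [0, 0, 0], [0, 0, 0], [0, 0, 0]], yaw=[0, 0, 0, 0], fingers=0.5)

```text
clock: 8.28
tool_pos: [0.5456, -0.234, 0.0442]
orientation: [3.142, -0.0, -2.825]
ft_force: [0.8, -0.6, 0.5]
opening: 0.502
grip_force: 0.0
```

Request:
step_arm(dp=[[0, 0, -10], [0, 0, -25], [0, 0, -35], [0, 0, -35], [0, 0, -35], [0, 0, 0], [0, 0, 0]], yaw=[0, 0, 0, 0, 0, 0, 0])

```text
clock: 9.15
tool_pos: [0.5456, -0.2338, 0.1842]
orientation: [3.142, 0.0, -2.825]
ft_force: [0.5, 0.7, -0.6]
opening: 0.501
grip_force: 0.0
```

```bash
python3 - <<'E'
from h import *
save(get_image('wrist'),'w2.png')
E
```

```text
(no output)
```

View pics/w2.png

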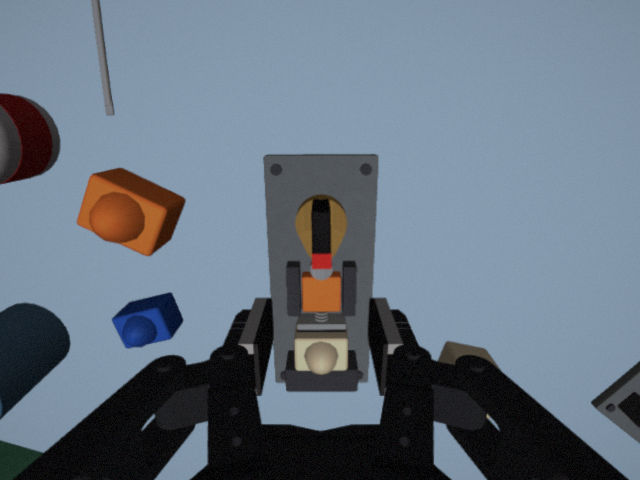

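The bar now lines up with the plate: red nose at (321,262) squarely on the roller at (321,272), the pad pressing the upright blank at (321,355), and the gripper clear.

```bash
python3 -c "
from rig import *
print(hand_in())"
```

```text
the job is handed in; nothing more can be done
None
```

I turned the loaded clamp's cam until its red nose pressed squarely on the roller, then let go, left the empty clamp alone and handed the job in at about 9 s; the last wrist picture shows the pad against the upright blank, but no verdict came back and the pad force was not measured.

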